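# Check weight onto the balance

## Task

Open the blue weight case by swinging its lid over until it stays open by itself, take the steel check weight out and stand it gently upright on the round pan of the balance. Leave the blue case open and keep the similar white case shut.

Things in the scene. Friction and masses are not known exactly. Their poses are not given: they have to be found in the camera images.
- blue_case: Blue case with a yellow lift tab, fixed; 110 (x) by 120 (y) mm, lower half 34 mm high, 66.5 mm high when shut. Origin: centre of its underside, on the bench; z up, x from the tab (front) to the hinge (back). Hinge line along y at x = 55, z = 34.5 mm. Shut, the tab sticks out of the lid's front along -x, x = -55 to -91 mm, 16 mm wide (y), 12 mm thick, mid-height z = 54.5, free below.
- blue_lid (a joint): Lid angle of the blue case in rad: 0 shut, grows as the tab swings up and over towards the case's +x, stop at 1.95. The lid is a hollow shell 32 mm deep, 120 g, no latch, hardly any friction: below about 1.15 rad it falls shut, beyond about 1.3 it falls open to its stop and stays.
- steel_weight: Steel check weight, about 200 g, 56 mm high, upright in a hole in the middle of the blue case, hidden by the lid. Body 32 mm diameter up to 30 mm; neck 10 mm diameter; knob 18 mm diameter from 41 mm to the top. Origin: centre of its underside; z up its axis. In the case its underside is 5 mm above the bench, the insert's top 25 mm, the case's rim 34 mm: the knob stands clear.
- pan (a point): Centre of the top face of the balance's round steel pan, 116 mm diameter, flat, rigid, 60 mm above the bench. The balance is a low white box 190 by 150 mm, 46 mm high, fixed to the bench, with a grey display panel at its front; nothing around the pan is higher than it.
- white_lid (a joint): Angle of the lid of the white case with a grey tab, in rad, 0 shut. The white case is the same size and make as the blue one and is not wanted: its lid stays shut.
There are look-alikes about, which are no part of the job. What is shaped like the blue_case but red is not meant.

How it is judged:
By the outcome, as a careful person would: the job done as asked, in the order asked, and still so for the second after the job is handed in, with the robot touching nothing.
It also fails if it takes over 45 s, if anything falls off the work surface, if the arm or the gripper's body presses on something with over 40 N, if the wrist force passes 120 N, or if a joint passes its speed limit or range.

## Robot

A 7-joint arm with a two-finger parallel gripper is mounted at the origin on the work surface. World frame = base frame: x ahead of the robot, y to its left, z up, the work surface at z = 0. Lengths are in m, angles in degrees, forces in N, time in s.
With the tool pointing down it reaches from about 0.425 to 1.025 m from the base axis. Payload 3.6 kg.
Tool frame: the origin (TCP) lies on the centre line of the jaws, within the pads' length; the fingertips stand 14 mm ahead of it and the grasp point (between the pads) lies 5 mm behind it; y points along the fingers, z is the direction in which the jaws open and shut, and the axes are right-handed (so a half turn about y gives the same grasp; the last joint's range is limited). The gripper opens to 85 mm and grips with 20 to 120 N. Pads are 22 mm wide; open, the fingers measure 114 mm over their backs; the gripper's body (76 mm by 85 mm) begins 54 mm behind the grasp point. The pads swing forward as they close: fully open they stand 13 mm farther back than shut.
Start: joints at [60.819, 33.873, 2.773, 92.16, -1.908, 54.013, -1.931], TCP at [0.293, -0.663, 0.245] pointing down, gripper open.
Joint ranges: [-153.93, 153.93], [-27.13, 128.08], [-72.61, 78.16], [10.71, 143.7], [-87.88, 267.88], [4.46, 118.87], [-176.78, 176.78]. Speed limits (degrees/s): [147.25, 147.25, 180, 180, 180, 180, 180].

## Interface

Orientations are given as a 3x3 rotation matrix whose columns are the frame's x, y, z axes.
In Python, from bench import ctrl gives the robot as it stands. The module is installed in compiled form; this text tells all that it offers.
- The arm moves only by the tool send_rows, never from a script. Its argument "increments" is a list of rows, each a list of 7 numbers: the closure, from -1 (fully open) to 1 (shut), then the shift along the tool's x, y, z in cm, then the turn, a rotation vector about the tool's x, y, z in degrees. A call has 1 to 12 rows; each row shifts and turns the commanded pose from where the row before left it, along the tool's axes as they then stand; what a row does not reach is not made up. A row lasts 1/12 s, in which the tool goes at most 41.7 mm and 7.16 degrees, less where a joint would pass 70% of its speed; a pose out of reach is approached as far as the arm can. A call is refused whole if a number of a shift passes 4.17 or a number of a turn 7.16, either way. A call with a gripper value outside its range is refused whole. The fingers move at their own pace and stop on an object; "squeeze" is the grip in N (left out, the last holds). Time passes only in rows, so rows that do not move let the fingers close. It gives the time, the measured TCP pose, the force and the opening at its end, in the units of the state.
- ctrl.get_state(): the state, without advancing time (a new reading comes with each control period).
- ctrl.grab_frame(name): name is "scene" or "top" or "wrist"; returns a dict with "image" (480x640x3 uint8, red, green, blue), "K" (3x3 intrinsics, pixels), "T" (4x4, takes a point from camera to world coordinates). Camera axes: x right, y up, looking along -z (the intrinsics and any distortion apply to the point x, -y, -z); pixel columns grow to the right and rows downward; lengths in m; the calibration is good to about 2 mm. A picture is of the moment at which its call begins. There is no depth.
- ctrl.finish_job(): hands the job in, once; it reports no verdict.
Trained networks look in the newest picture that a camera, given by its name, has taken for a name from the list of things; names that differ only in an ending like _2 or _b are one class to them, and where a whole thing is asked for, a point or a joint stands for the part that bears it (a point fixed in the world has none). Each returns a list of dicts, best first, with "conf" (0 to 1); they miss things now and then, are a little off and sometimes report something else, mostly with a low value. They report only what shows in the picture. A call takes as long as a camera call. They do not tell look-alikes from the thing itself.
- ctrl.find_in(camera, label): "box" ([left, top, width, height] in pixels, round what is visible of it).
- ctrl.spot_point(camera, label): "at" ([column, row] in pixels: a listed point, or the origin of a listed thing).
The state is a dict: "time": time; "joints": joint angles; "qvel": joint speeds; "tau": joint torques, N m; "ee_pos": TCP position; "eef_rot": TCP orientation; "force": force on the tool from outside, world axes, zero at the start; "wrist_torque": the same for the moment, N m; "gripper_width": finger opening in m.
Only numpy, scipy, OpenCV 4.12 (cv2) and the standard library are available. Lean on these libraries where they do the work, as an engineer would, in place of code of your own. Each camera call takes 0.05 s, during which the arm holds its last target. There are 200 camera calls.

## Working session

There is one attempt and no reset: what is moved stays moved. The work goes in short steps, Python scripts to look and compute and a tool call to move; the robot and the scene stay as the last step left them, time stands still between calls to the robot, and variables do not carry over. Pictures are saved under pics/ and viewed, about 8 in all and at most 12, crops included, and the job is handed in when it is done.

Besides the shell and the picture viewer there is one more tool, called after "Request:" by a JSON object that holds its "method" and its "body". send_rows: Moves the arm, as the interface text tells. Its arguments: {"type":"object","properties":{"increments":{"type":"array"},"squeeze":{"type":"number"}},"required":["increments"]}

```bash
mkdir -p pics
cat > h.py <<'E'
import numpy as np, cv2
from bench import ctrl
def ray(f,px):
    K,T=np.array(f["K"]),np.array(f["T"])
    d=np.linalg.inv(K)@[px[0],px[1],1]; d=T[:3,:3]@[d[0],-d[1],-d[2]]
    return T[:3,3],d
def atz(f,px,z):
    o,d=ray(f,px); return o+d*(z-o[2])/d[2]
def proj(f,P):
    K,T=np.array(f["K"]),np.array(f["T"])
    p=T[:3,:3].T@(np.array(P)-T[:3,3]); q=K@[p[0],-p[1],-p[2]]; return q[:2]/q[2]
def grab(n,name=None):
    f=ctrl.grab_frame(n)
    if name: cv2.imwrite(f"pics/{name}.png",f["image"][:,:,::-1])
    return f
E
python3 - <<'E'
from h import *
s=ctrl.get_state(); print({k:np.round(v,3).tolist() for k,v in s.items()})
ims=[]
for c in("top","scene"):
    f=grab(c); ims.append(f["image"]); print(c,np.round(f["K"],1).tolist(),np.round(f["T"],3).tolist(),[k for k in f])
    for l in("blue_case","blue_lid","steel_weight","white_lid","pan"):
        print(l,[(np.round(d["box"]).tolist(),round(d["conf"],2)) for d in ctrl.find_in(c,l)] if l!="pan" else '',[(np.round(d["at"]).tolist(),round(d["conf"],2)) for d in ctrl.spot_point(c,l)])
    cv2.imwrite(f"pics/{c}0.png",f["image"][:,:,::-1])
E
```

```text
{'time': 0.0, 'joints': [60.82, 33.926, 2.767, 92.239, -1.906, 54.012, -1.931], 'qvel': [0.065, 0.061, -0.044, -0.071, -0.005, 0.014, -0.033], 'tau': [0.0, -54.869, 1.546, -19.812, 0.009, 0.009, -0.0], 'ee_pos': [0.293, -0.662, 0.244], 'eef_rot': [[-0.915, -0.001, 0.404], [-0.404, 0.002, -0.915], [0.0, -1.0, -0.002]], 'force': [0.236, 0.27, -0.09], 'wrist_torque': [0.025, -0.016, -0.036], 'gripper_width': 0.086}
top [[624.7, 0.0, 315.4], [0.0, 624.7, 236.6], [0.0, 0.0, 1.0]] [[-0.005, 0.991, -0.132, 0.325], [-1.0, -0.003, 0.013, -0.004], [0.012, 0.132, 0.991, 1.251], [0.0, 0.0, 0.0, 1.0]] ['image', 'K', 'T']
blue_case [([137.0, 180.0, 74.0, 80.0], 0.78), ([247.0, 272.0, 71.0, 87.0], 0.65)] [([286.0, 308.0], 0.9), ([178.0, 216.0], 0.87)]Traceback (most recent call last):
  File "<stdin>", line 7, in <module>
ValueError: it knows: blue_case, pan, steel_weight
```

Run:
```python
from h import *
for c in("top","scene"):
    f=grab(c,c+"0")
    for l in("blue_case","pan"):
        print(c,l,[(np.round(d["at"]).tolist(),round(d["conf"],2),np.round(atz(f,d["at"],.06 if l=="pan" else 0),3).tolist()) for d in ctrl.spot_point(c,l)])
    print([(np.round(d["box"]).tolist(),round(d["conf"],2)) for d in ctrl.find_in(c,"blue_case")])
```

```text
top blue_case [([179.0, 218.0], 0.89, [0.53, 0.255, 0.0]), ([284.0, 309.0], 0.8, [0.347, 0.042, 0.0])]
top pan [([440.0, 196.0], 0.79, [0.564, -0.262, 0.06])]
[([136.0, 180.0, 78.0, 83.0], 0.84), ([245.0, 272.0, 70.0, 86.0], 0.66)]
scene blue_case [([270.0, 203.0], 0.89, [0.346, 0.055, 0.0]), ([399.0, 188.0], 0.71, [0.535, 0.263, 0.0])]
scene pan [([237.0, 348.0], 0.81, [0.552, -0.264, 0.06])]
[([228.0, 155.0, 78.0, 75.0], 0.68), ([359.0, 141.0, 81.0, 73.0], 0.6)]
```

View pics/top0.png

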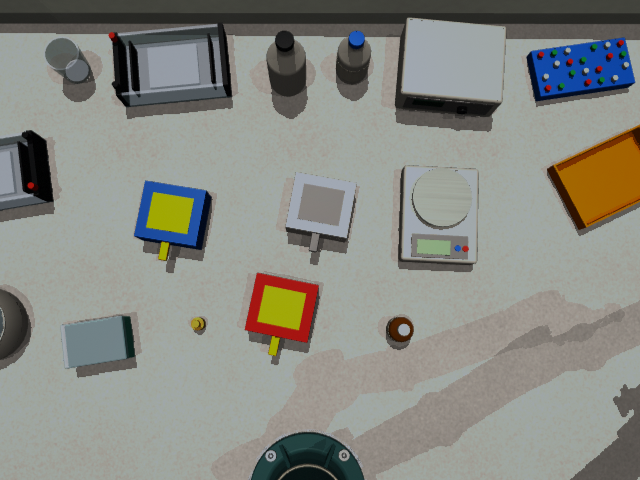

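View pics/scene0.png

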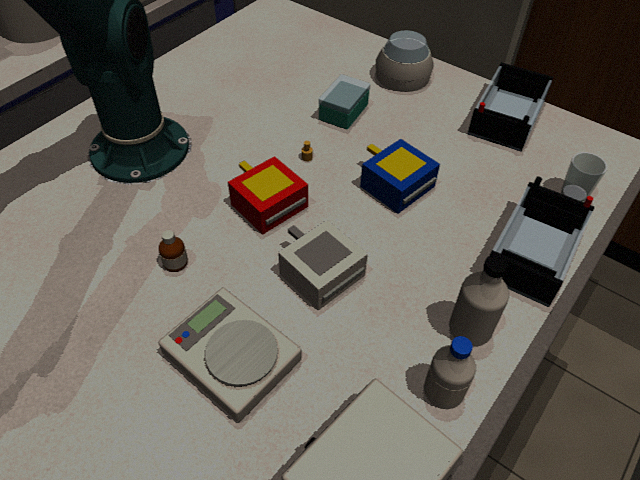

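Candidates for the blue case in the top view are blue with a yellow tab at (175,215), red at (282,308) and white at (320,207). The brass piece at (198,324) is a look-alike weight. I choose the blue one at (175,215). The pan is at (442,198). Next I measure the yaw and position from colour masks and check a close crop.

Run:
```python
from h import *
from scipy.optimize import least_squares
crop=[]
res={}
for c,box in(("top",(125,170,90,100)),("scene",(350,130,100,90))):
    f=grab(c); im=f["image"]; x,y,w,h=box
    hsv=cv2.cvtColor(im,cv2.COLOR_RGB2HSV)
    m=cv2.inRange(hsv,(22,120,90),(35,255,255)); k=np.zeros_like(m);k[y:y+h,x:x+w]=255
    n,_,st,ce=cv2.connectedComponentsWithStats(m&k)
    o=np.argsort(-st[1:,4])+1
    for i,z in zip(o[:2],(.0665,.0605)):
        print(c,st[i],ce[i].round(1),atz(f,ce[i],z).round(4))
    ms=(_==o[0]).astype(np.uint8)
    cn=cv2.findContours(ms,0,2)[0][0]
    pts=np.array([atz(f,p[0],.0665)[:2] for p in cn],np.float32)
    print(" sticker world rect",cv2.minAreaRect(pts))
    mt=(_==o[1]).astype(np.uint8); cn=cv2.findContours(mt,0,2)[0][0]
    print(" tab rect",cv2.minAreaRect(np.array([atz(f,p[0],.0605)[:2] for p in cn],np.float32)))
    crop.append(cv2.resize(im[y:y+90,x:x+90],(380,380),interpolation=2))
    if c=="top":
        # pan circle: rows of bright disc
        g=cv2.cvtColor(im,cv2.COLOR_RGB2GRAY)[150:240,395:490]
        r=cv2.HoughCircles(cv2.GaussianBlur(g,(5,5),1),cv2.HOUGH_GRADIENT,1,50,param1=80,param2=12,minRadius=26,maxRadius=36)
        print("pan circ",r, r is not None and atz(f,r[0,0,:2]+[395,150],.06).round(4))
cv2.imwrite("pics/crop.png",np.hstack(crop)[:,:,::-1])
```

```text
top [ 146  192   48   42 1469] [169.6 212.7] [0.5303 0.2599 0.0665]
top [158 242  11  19 151] [163.1 250.6] [0.458  0.2717 0.0605]
 sticker world rect ((0.5305023193359375, 0.2598409056663513), (0.07903725653886795, 0.06904405355453491), 80.27642822265625)
 tab rect ((0.45813146233558655, 0.2717798352241516), (0.015808487311005592, 0.03459267318248749), 80.3034439086914)
pan circ [[[47.5 47.5 31.9]]] [ 0.5599 -0.2672  0.06  ]
scene [376 147  50  34 877] [400.7 163.3] [0.5291 0.2637 0.0665]
scene [367 144  15  10  65] [374.3 148.1] [0.4557 0.2757 0.0605]
 sticker world rect ((0.5287569761276245, 0.2644331455230713), (0.07999695092439651, 0.06983405351638794), 80.37195587158203)
 tab rect ((0.4552634656429291, 0.2756370007991791), (0.014245785772800446, 0.030260838568210602), 80.44947052001953)
```

View pics/crop.png

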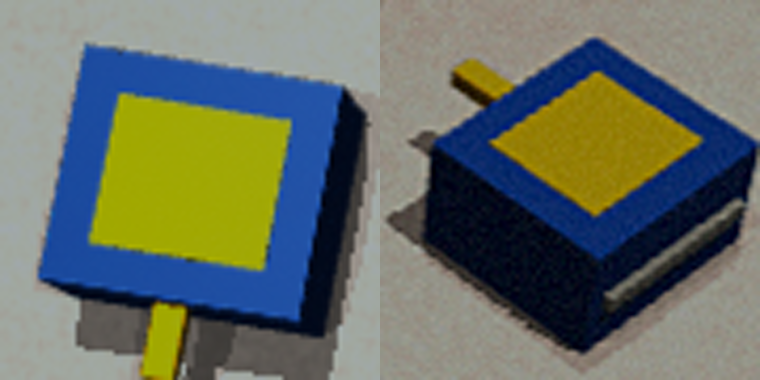

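The blue case shows its yellow tab pointing to −x. Both views agree: centre ≈ (0.530, 0.262), yaw ≈ −9.7°, and the sticker and tab sizes are plausible. Next I plan a swing to above the tab.

```bash
cat >> h.py <<'E'
from scipy.spatial.transform import Rotation as R
def Rt(a):  # tool down, jaws (tool z) along heading a deg
    z=np.array([np.cos(np.radians(a)),np.sin(np.radians(a)),0]); y=np.array([0,0,-1.])
    return np.column_stack([np.cross(y,z),y,z])
def plan(p1,a1,n,g,polar=False,start=None):
    s=ctrl.get_state(); p=np.array(s["ee_pos"]);Q=np.array(s["eef_rot"])
    if start is not None: p,Q=np.array(start[0]),Rt(start[1])
    p0=p.copy();p1=np.array(p1)
    a0=np.degrees(np.arctan2(Q[1,2],Q[0,2])); da=a1-a0
    pc=lambda v:np.array([np.hypot(*v[:2]),np.arctan2(v[1],v[0]),v[2]])
    rows=[]
    for i in range(1,n+1):
        t=i/n
        if polar:
            c=pc(p0)*(1-t)+pc(p1)*t; w=np.array([c[0]*np.cos(c[1]),c[0]*np.sin(c[1]),c[2]])
        else: w=p0*(1-t)+p1*t
        G=Rt(a0+da*t); d=np.round(Q.T@(w-p)*100,2); v=np.round(R.from_matrix(Q.T@G).as_rotvec(degrees=True),1)
        rows.append([g]+d.tolist()+v.tolist()); p=p+Q@d/100; Q=Q@R.from_rotvec(v,degrees=True).as_matrix()
    for i in range(0,n,12): print(rows[i:i+12])
    print("end",p.round(4),Q[:,2].round(3))
E
python3 - <<'E'
from h import *
plan([.4511,.2755,.16],80.3,32,-0.4,True)
E
```

```text
[[-0.4, -3.82, 0.27, -0.72, -0.0, -4.6, -0.0], [-0.4, -3.81, 0.26, -0.61, -0.0, -4.6, -0.0], [-0.4, -3.8, 0.27, -0.51, -0.0, -4.5, 0.0], [-0.4, -3.77, 0.27, -0.41, -0.0, -4.6, 0.0], [-0.4, -3.75, 0.26, -0.32, -0.0, -4.6, 0.0], [-0.4, -3.72, 0.27, -0.22, -0.0, -4.6, 0.0], [-0.4, -3.69, 0.27, -0.12, -0.0, -4.5, 0.0], [-0.4, -3.67, 0.26, -0.03, -0.0, -4.6, 0.0], [-0.4, -3.63, 0.27, 0.06, -0.0, -4.6, 0.0], [-0.4, -3.6, 0.27, 0.15, -0.0, -4.6, 0.0], [-0.4, -3.56, 0.26, 0.24, -0.0, -4.6, 0.0], [-0.4, -3.52, 0.27, 0.33, -0.0, -4.5, 0.0]]
[[-0.4, -3.48, 0.27, 0.41, -0.0, -4.6, 0.0], [-0.4, -3.44, 0.26, 0.49, -0.0, -4.6, 0.0], [-0.4, -3.39, 0.27, 0.58, -0.0, -4.6, 0.0], [-0.4, -3.35, 0.26, 0.65, -0.0, -4.5, 0.0], [-0.4, -3.29, 0.27, 0.73, -0.0, -4.6, 0.0], [-0.4, -3.25, 0.27, 0.8, -0.0, -4.6, 0.0], [-0.4, -3.19, 0.26, 0.87, -0.0, -4.6, 0.0], [-0.4, -3.14, 0.27, 0.94, -0.0, -4.5, 0.0], [-0.4, -3.09, 0.27, 1.01, -0.0, -4.6, 0.0], [-0.4, -3.03, 0.26, 1.08, 0.0, -4.6, 0.0], [-0.4, -2.97, 0.27, 1.14, 0.0, -4.6, 0.0], [-0.4, -2.92, 0.27, 1.2, 0.0, -4.6, 0.0]]
[[-0.4, -2.85, 0.26, 1.26, 0.0, -4.5, 0.0], [-0.4, -2.79, 0.27, 1.31, 0.0, -4.6, 0.0], [-0.4, -2.74, 0.26, 1.37, 0.0, -4.6, 0.0], [-0.4, -2.66, 0.27, 1.42, 0.0, -4.6, 0.0], [-0.4, -2.61, 0.27, 1.47, 0.0, -4.5, 0.0], [-0.4, -2.54, 0.26, 1.51, 0.0, -4.6, 0.0], [-0.4, -2.48, 0.27, 1.56, 0.0, -4.6, 0.0], [-0.4, -2.41, 0.27, 1.6, 0.0, -4.6, 0.0]]
end [0.4511 0.2755 0.16  ] [ 0.168  0.986 -0.   ]
```

Request:
{"method": "send_rows", "body": {"increments": [[-0.4,-3.8,0.25,-0.7,0,-4.6,0],[-0.4,-3.8,0.25,-0.6,0,-4.6,0],[-0.4,-3.8,0.25,-0.5,0,-4.6,0],[-0.4,-3.8,0.25,-0.4,0,-4.6,0],[-0.4,-3.7,0.25,-0.3,0,-4.6,0],[-0.4,-3.7,0.25,-0.2,0,-4.6,0],[-0.4,-3.7,0.25,-0.1,0,-4.5,0],[-0.4,-3.7,0.25,0,0,-4.6,0],[-0.4,-3.6,0.25,0.1,0,-4.6,0],[-0.4,-3.6,0.25,0.2,0,-4.6,0],[-0.4,-3.6,0.25,0.2,0,-4.6,0],[-0.4,-3.5,0.25,0.3,0,-4.5,0]]}}

```text
time: 1.7
ee_pos: [0.5679, -0.3209, 0.2155]
eef_rot: [[-0.19, 0.001, 0.982], [-0.982, -0.0, -0.19], [0.0, -1.0, 0.001]]
force: [-0.1, 1.0, 0.4]
gripper_width: 0.0598
```

Request:
{"method": "send_rows", "body": {"increments": [[-0.4,-3.5,0.25,0.4,0,-4.6,0],[-0.4,-3.4,0.25,0.5,0,-4.6,0],[-0.4,-3.4,0.25,0.6,0,-4.6,0],[-0.4,-3.4,0.25,0.6,0,-4.6,0],[-0.4,-3.3,0.25,0.7,0,-4.6,0],[-0.4,-3.3,0.25,0.8,0,-4.6,0],[-0.4,-3.2,0.25,0.9,0,-4.6,0],[-0.4,-3.1,0.25,0.9,0,-4.5,0],[-0.4,-3.1,0.25,1.0,0,-4.6,0],[-0.4,-3.0,0.25,1.1,0,-4.6,0],[-0.4,-3.0,0.25,1.1,0,-4.6,0],[-0.4,-2.9,0.25,1.2,0,-4.6,0]]}}

```text
time: 2.7
ee_pos: [0.5716, 0.0715, 0.1855]
eef_rot: [[0.696, 0.001, 0.718], [-0.718, 0.0, 0.696], [0.001, -1.0, 0.001]]
force: [-0.1, 0.9, 0.7]
gripper_width: 0.06
```

Run:
```python
from h import *
s=ctrl.get_state();print(s["time"],s["ee_pos"].round(4) if hasattr(s["ee_pos"],'round') else s["ee_pos"],np.round(s["joints"],1),s["gripper_width"])
plan([.4511,.2755,.15],80.3,9,-0.4,True)
```

```text
2.7 [0.5716 0.0715 0.1855] [  8.7  29.9 -27.9 113.7  20.8  41.2  12.2] 0.05998364648935876
[[-0.4, -2.5, 0.39, 1.15, -0.1, -4.0, 0.0], [-0.4, -2.46, 0.4, 1.18, 0.0, -4.0, 0.0], [-0.4, -2.41, 0.39, 1.23, 0.0, -4.1, 0.0], [-0.4, -2.35, 0.39, 1.27, 0.0, -4.0, 0.0], [-0.4, -2.31, 0.39, 1.31, 0.0, -4.0, 0.0], [-0.4, -2.27, 0.4, 1.34, 0.1, -4.0, 0.0], [-0.4, -2.21, 0.39, 1.38, -0.0, -4.0, 0.0], [-0.4, -2.16, 0.4, 1.4, -0.0, -4.0, 0.0], [-0.4, -2.12, 0.39, 1.44, -0.0, -4.1, 0.0]]
end [0.451  0.2755 0.15  ] [0.168 0.986 0.001]
```

Request:
{"method": "send_rows", "body": {"increments": [[-0.4,-2.5,0.4,1.15,0,-4.0,0],[-0.4,-2.5,0.4,1.2,0,-4.0,0],[-0.4,-2.4,0.4,1.2,0,-4.0,0],[-0.4,-2.35,0.4,1.3,0,-4.0,0],[-0.4,-2.3,0.4,1.3,0,-4.0,0],[-0.4,-2.25,0.4,1.35,0,-4.0,0],[-0.4,-2.2,0.4,1.4,0,-4.0,0],[-0.4,-2.15,0.4,1.4,0,-4.0,0],[-0.4,-2.1,0.4,1.45,0,-4.2,0],[-0.4,0,0,0,0,0,0],[-0.4,0,0,0,0,0,0]]}}

```text
time: 3.62
ee_pos: [0.4515, 0.2763, 0.1494]
eef_rot: [[0.986, -0.0, 0.168], [-0.168, 0.001, 0.986], [-0.0, -1.0, 0.0]]
force: [0.4, 0.2, -0.5]
gripper_width: 0.0598
```

Run:
```python
from h import *
f=grab("wrist","w1")
s=ctrl.get_state();print(s["time"],np.round(s["ee_pos"],4),np.round(s["joints"],1),np.round(s["eef_rot"],3).tolist())
Ux=np.array([.9857,-.1685,0]);Uy=np.array([.1685,.9857,0]);C=np.array([.53,.262,0])
for x,y in((-91,-8),(-91,8),(-55,-8),(-55,8)): print(x,y,proj(f,C+Ux*x/1e3+Uy*y/1e3+[0,0,.0605]).round(0))
print(np.round(f["T"],3).tolist())
plan([.4511,.2755,.15],80.3,1,-0.4)
```

```text
3.6667 [0.4526 0.275  0.1494] [-10.2  31.9 -35.3 120.5  30.8  36.6  13.3] [[0.985, 0.0, 0.171], [-0.171, -0.0, 0.985], [0.0, -1.0, -0.0]]
-91 -8 [298. 229.]
-91 8 [326. 229.]
-55 -8 [299. 286.]
-55 8 [325. 286.]
[[0.168, -0.944, -0.283, 0.381], [0.986, 0.16, 0.049, 0.289], [-0.001, -0.288, 0.958, 0.278], [0.0, 0.0, 0.0, 1.0]]
[[-0.4, -0.16, -0.06, 0.02, 0.0, -0.2, 0.0]]
end [0.4511 0.2755 0.15  ] [ 0.168  0.986 -0.   ]
```

View pics/w1.png

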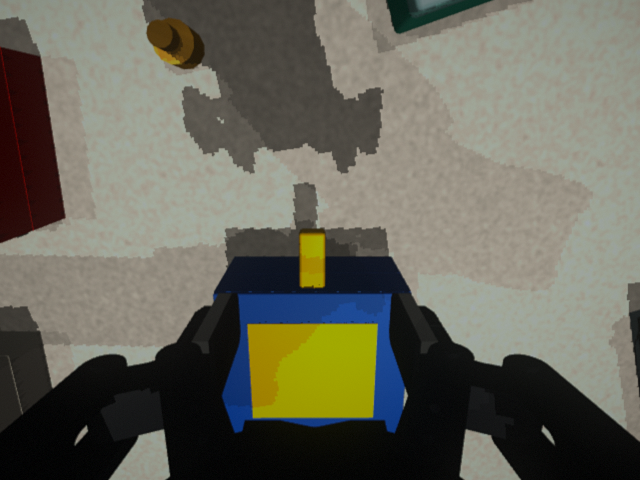

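The wrist image shows the yellow tab at (300–325, 230–287), within 2 px of my prediction. I descend and grip it.

Request:
{"method": "send_rows", "body": {"increments": [[-0.4,-0.15,2.4,0,0,0,0],[-0.4,0,2.4,0,0,0,0],[-0.4,0,2.4,0,0,0,0],[-0.4,0,2.2,0,0,0,0],[0.2,0,0,0,0,0,0],[0.6,0,0,0,0,0,0],[1,0,0,0,0,0,0],[1,0,0,0,0,0,0],[1,0,0,0,0,0,0],[1,0,0,0,0,0,0],[1,0,0,0,0,0,0]], "squeeze": 25}}

```text
time: 4.58
ee_pos: [0.4522, 0.2749, 0.0565]
eef_rot: [[0.985, 0.002, 0.172], [-0.172, -0.0, 0.985], [0.002, -1.0, 0.0]]
force: [1.0, -2.7, 7.2]
gripper_width: 0.0149
```

Run:
```python
from h import *
s=ctrl.get_state();p=s["ee_pos"];print(s["time"],np.round(p,4),s["gripper_width"],np.round(s["force"],1))
# arc in tool axes: tool x = case x, tool y = down. pivot at grasp relative to hinge
Ux=np.array([.9857,-.1685,0]);C=np.array([.53,.262,0])
rx=(np.array(p)-C)@Ux-.055; rz=p[2]-.0345; print(rx,rz)
th=np.linspace(0,1.5,19); X=rx*np.cos(th)+rz*np.sin(th); Z=-rx*np.sin(th)+rz*np.cos(th)
print(np.c_[th[1:],np.diff(X)*100,-np.diff(Z)*100].round(2).tolist())
```

```text
4.5833 [0.4522 0.2749 0.0565] 0.014925554622793187 [ 1.  -2.7  7.2]
-0.13390454617171738 0.0219761241832961
[[0.08, 0.23, -1.11], [0.17, 0.32, -1.08], [0.25, 0.41, -1.05], [0.33, 0.5, -1.02], [0.42, 0.58, -0.97], [0.5, 0.66, -0.92], [0.58, 0.73, -0.86], [0.67, 0.8, -0.8], [0.75, 0.86, -0.73], [0.83, 0.92, -0.65], [0.92, 0.97, -0.57], [1.0, 1.02, -0.49], [1.08, 1.06, -0.41], [1.17, 1.09, -0.32], [1.25, 1.11, -0.22], [1.33, 1.12, -0.13], [1.42, 1.13, -0.04], [1.5, 1.13, 0.06]]
```

Request:
{"method": "send_rows", "body": {"increments": [[1,0.23,-1.1,0,0,0,0],[1,0.32,-1.1,0,0,0,0],[1,0.41,-1.05,0,0,0,0],[1,0.5,-1.0,0,0,0,0],[1,0.58,-0.97,0,0,0,0],[1,0.66,-0.92,0,0,0,0]]}}

```text
time: 5.08
ee_pos: [0.4775, 0.2706, 0.1172]
eef_rot: [[0.985, -0.0, 0.171], [-0.171, 0.001, 0.985], [-0.001, -1.0, 0.001]]
force: [1.6, 0.4, -3.2]
gripper_width: 0.0151
```

Still gripped with small forces. I continue along the arc.

Request:
{"method": "send_rows", "body": {"increments": [[1,0.73,-0.86,0,0,0,0],[1,0.8,-0.8,0,0,0,0],[1,0.86,-0.73,0,0,0,0],[1,0.92,-0.65,0,0,0,0],[1,0.97,-0.57,0,0,0,0],[1,1.0,-0.49,0,0,0,0]]}}

```text
time: 5.58
ee_pos: [0.5298, 0.2617, 0.1585]
eef_rot: [[0.985, -0.001, 0.171], [-0.171, 0.0, 0.985], [-0.001, -1.0, 0.0]]
force: [-2.9, 0.8, 0.3]
gripper_width: 0.0152
```

Request:
{"method": "send_rows", "body": {"increments": [[1,1.06,-0.41,0,0,0,0],[1,1.1,-0.32,0,0,0,0],[1,1.1,-0.22,0,0,0,0],[1,1.1,-0.13,0,0,0,0],[1,1.1,-0.04,0,0,0,0],[1,1.1,0.06,0,0,0,0],[1,0,0,0,0,0,0],[1,0,0,0,0,0,0]]}}

```text
time: 6.25
ee_pos: [0.5974, 0.2503, 0.1689]
eef_rot: [[0.985, 0.004, 0.173], [-0.173, 0.001, 0.985], [0.004, -1.0, 0.002]]
force: [1.2, 0.8, 4.0]
gripper_width: 0.0151
```

Run:
```python
from h import *
f=grab("top"); g=grab("scene")
cv2.imwrite("pics/lid.png",np.hstack([cv2.resize(f["image"][120:300,80:280],(400,360)),cv2.resize(g["image"][60:240,300:500],(400,360))])[:,:,::-1])
```

```text
(no output)
```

View pics/lid.png

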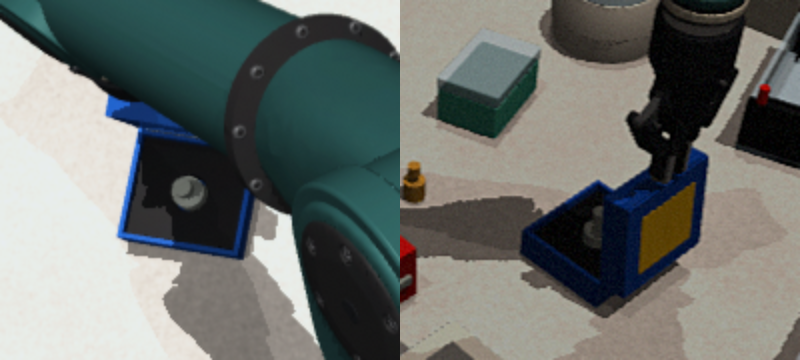

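The lid stands at about 1.5 rad and the weight is visible in its hole. I release, rise and back off to above the weight.

Request:
{"method": "send_rows", "body": {"increments": [[0.4,0,0,0,0,0,0],[0,0,0,0,0,0,0],[-0.3,0,0,0,0,0,0],[-0.3,0,0,0,0,0,0],[-0.3,0,0,0,0,0,0],[-0.3,0,0,0,0,0,0],[-0.3,0,-2.0,0,0,0,0],[-0.3,-1.5,-2.5,0,0,0,0],[-0.3,-2.7,-1.5,0,0,0,0],[-0.3,-2.7,0,0,0,0,0],[-0.3,0,0,0,0,0,0],[-0.3,0,0,0,0,0,0]]}}

```text
time: 7.35
ee_pos: [0.5247, 0.2626, 0.2288]
eef_rot: [[0.986, 0.0, 0.168], [-0.168, -0.001, 0.986], [0.0, -1.0, -0.0]]
force: [0.9, -0.3, -0.7]
gripper_width: 0.0553
```

Run:
```python
from h import *
f=grab("wrist","w2")
print([(np.round(d["at"]).tolist(),round(d["conf"],2),atz(f,d["at"],.005).round(4).tolist()) for d in ctrl.spot_point("wrist","steel_weight")])
print([(np.round(d["box"]).tolist(),round(d["conf"],2)) for d in ctrl.find_in("wrist","steel_weight")])
t=ctrl.grab_frame("top"); print([(np.round(d["at"]).tolist(),round(d["conf"],2),atz(t,d["at"],.005).round(4).tolist()) for d in ctrl.spot_point("top","steel_weight")])
print("knob top pred",proj(f,[.53,.262,.061]),"pan")
s=ctrl.get_state();print(s["time"],np.round(s["ee_pos"],4),np.round(s["force"],1),s["gripper_width"])
plan([.53,.262,.15],80.3,3,-.3)
```

```text
[([313.0, 208.0], 0.91, [0.5306, 0.2607, 0.005])]
[([298.0, 195.0, 33.0, 43.0], 0.72)]
[]
knob top pred [314.41772028 222.60485761] pan
7.6 [0.5274 0.2614 0.2278] [-0.4 -1.2 -0.3] 0.05558775707627347
[[-0.3, 0.08, 2.59, 0.03, 0.0, -0.1, -0.0], [-0.3, 0.09, 2.6, 0.04, 0.0, -0.1, -0.0], [-0.3, 0.08, 2.59, 0.03, 0.0, -0.1, -0.0]]
end [0.53  0.262 0.15 ] [ 0.168  0.986 -0.   ]
```

View pics/w2.png

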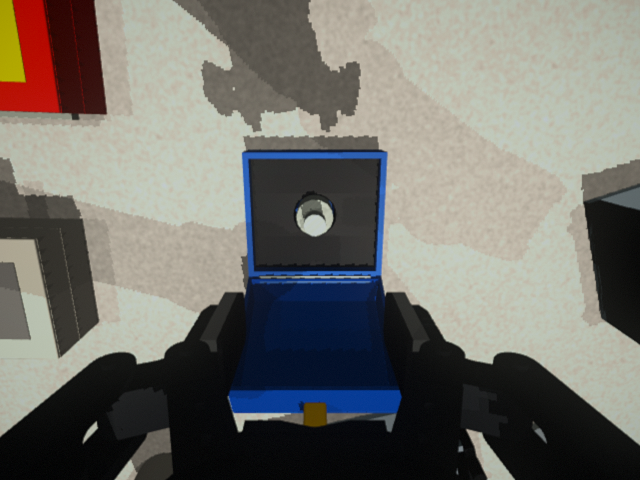

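The lid is fully open and the knob is at (315,225), against a prediction of (314,223). I descend and grip the knob.

Request:
{"method": "send_rows", "body": {"increments": [[-0.3,0.25,3.0,0,0,0,0],[-0.3,0,3.5,0,0,0,0],[-0.3,0,3.5,0,0,0,0],[-0.3,0,3.0,0,0,0,0],[-0.3,0,2.4,0,0,0,0],[-0.3,0,1.5,0,0,0,0],[-0.3,0,1.0,0,0,0,0],[-0.3,0,0,0,0,0,0],[-0.3,0,0,0,0,0,0]]}}

```text
time: 8.35
ee_pos: [0.5291, 0.2617, 0.049]
eef_rot: [[0.985, -0.0, 0.172], [-0.172, -0.0, 0.985], [-0.0, -1.0, -0.0]]
force: [-1.0, -0.2, -0.0]
gripper_width: 0.0555
```

Request:
{"method": "send_rows", "body": {"increments": [[0.2,0,0,0,0,0,0],[0.5,0,0,0,0,0,0],[1,0,0,0,0,0,0],[1,0,0,0,0,0,0],[1,0,0,0,0,0,0],[1,0,0,0,0,0,0],[1,0,0,0,0,0,0],[1,0,0,0,0,0,0]], "squeeze": 40}}

```text
time: 9.02
ee_pos: [0.5295, 0.2619, 0.0505]
eef_rot: [[0.985, 0.002, 0.172], [-0.172, 0.0, 0.985], [0.002, -1.0, 0.001]]
force: [-0.2, -0.3, 5.9]
gripper_width: 0.0164
```

Request:
{"method": "send_rows", "body": {"increments": [[1,0,-0.5,0,0,0,0],[1,0,-1.0,0,0,0,0],[1,0,-1.5,0,0,0,0],[1,0,-2.0,0,0,0,0],[1,0,-2.5,0,0,0,0],[1,0,-2.5,0,0,0,0],[1,0,-2.0,0,0,0,0],[1,0,-1.0,0,0,0,0],[1,0,0,0,0,0,0]]}}

```text
time: 9.77
ee_pos: [0.5298, 0.2625, 0.1819]
eef_rot: [[0.985, 0.004, 0.172], [-0.172, 0.002, 0.985], [0.004, -1.0, 0.003]]
force: [-0.3, 0.5, -1.1]
gripper_width: 0.0162
```

Run:
```python
from h import *
f=grab("wrist","w3"); g=grab("scene"); t=ctrl.grab_frame("top")
print([(np.round(d["box"]).tolist(),round(d["conf"],2)) for d in ctrl.find_in("wrist","steel_weight")])
cv2.imwrite("pics/lift.png",np.hstack([cv2.resize(f["image"],(400,300)),cv2.resize(g["image"][60:240,270:510],(400,300))])[:,:,::-1])
print([np.round(atz(t,d["at"],.06),4) for d in ctrl.spot_point("top","pan")],[np.round(atz(g,d["at"],.06),4) for d in ctrl.spot_point("scene","pan")])
s=ctrl.get_state();print(s["time"],np.round(s["ee_pos"],4),np.round(s["force"],1),s["gripper_width"])
plan([.559,-.266,.16],0,22,1,True)
```

```text
[([280.0, 248.0, 64.0, 120.0], 0.9)]
[array([ 0.5659, -0.2654,  0.06  ])] [array([ 0.56  , -0.2612,  0.06  ]), array([0.4856, 0.3476, 0.06  ])]
10.0667 [0.5279 0.261  0.1778] [-0.8  0.9 -2.4] 0.01679278341887275
[[1, 1.5, 0.08, -1.9, 0.1, 3.6, -0.1], [1, 1.55, 0.08, -1.88, 0.0, 3.7, -0.0], [1, 1.59, 0.08, -1.84, 0.0, 3.6, -0.0], [1, 1.63, 0.08, -1.82, 0.0, 3.7, -0.0], [1, 1.68, 0.08, -1.77, 0.0, 3.6, -0.0], [1, 1.73, 0.08, -1.75, 0.0, 3.7, -0.0], [1, 1.76, 0.08, -1.71, 0.0, 3.6, -0.0], [1, 1.81, 0.08, -1.67, 0.0, 3.6, -0.0], [1, 1.85, 0.09, -1.64, 0.0, 3.7, -0.0], [1, 1.89, 0.08, -1.6, 0.0, 3.6, -0.0], [1, 1.93, 0.08, -1.56, 0.0, 3.7, -0.0], [1, 1.97, 0.08, -1.51, 0.0, 3.6, -0.0]]
[[1, 2.0, 0.08, -1.48, 0.0, 3.7, -0.0], [1, 2.05, 0.08, -1.44, 0.0, 3.6, -0.0], [1, 2.08, 0.08, -1.39, 0.0, 3.6, -0.0], [1, 2.11, 0.08, -1.35, 0.0, 3.7, -0.0], [1, 2.15, 0.08, -1.3, 0.0, 3.6, -0.0], [1, 2.19, 0.08, -1.26, 0.0, 3.7, -0.0], [1, 2.21, 0.09, -1.21, 0.0, 3.6, -0.0], [1, 2.25, 0.08, -1.17, 0.0, 3.6, -0.0], [1, 2.28, 0.08, -1.11, 0.0, 3.7, -0.0], [1, 2.3, 0.08, -1.07, 0.0, 3.6, 0.0]]
end [ 0.559 -0.266  0.16 ] [ 1.     0.001 -0.001]
```

View pics/lift.png

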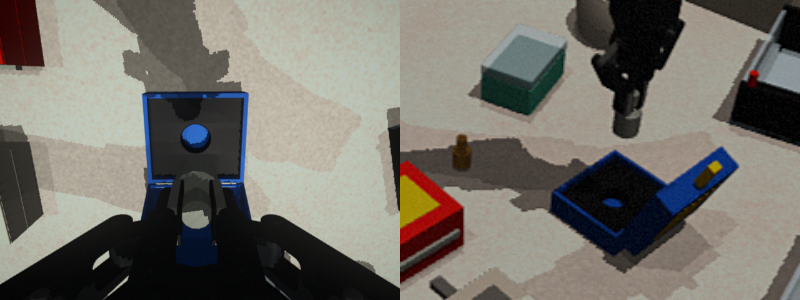

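The weight is held upright, the hole is empty and the lid stays open. I carry the weight over the balance; two views put the pan at ≈ (0.560, −0.265).

Request:
{"method": "send_rows", "body": {"increments": [[1,1.5,0.1,-1.9,0,3.6,0],[1,1.55,0.1,-1.9,0,3.7,0],[1,1.6,0.1,-1.85,0,3.6,0],[1,1.65,0.1,-1.8,0,3.7,0],[1,1.7,0.1,-1.75,0,3.6,0],[1,1.75,0.1,-1.75,0,3.7,0],[1,1.75,0.1,-1.7,0,3.6,0],[1,1.8,0.1,-1.65,0,3.6,0],[1,1.85,0.1,-1.65,0,3.7,0],[1,1.9,0.1,-1.6,0,3.6,0],[1,1.95,0.1,-1.55,0,3.7,0],[1,1.95,0.1,-1.5,0,3.6,0]]}}

```text
time: 11.07
ee_pos: [0.6065, -0.0206, 0.1662]
eef_rot: [[0.591, -0.002, 0.806], [-0.806, 0.0, 0.591], [-0.001, -1.0, -0.001]]
force: [-0.2, -0.3, -2.4]
gripper_width: 0.0165
```

Request:
{"method": "send_rows", "body": {"increments": [[1,2.0,0.1,-1.5,0,3.7,0],[1,2.05,0.1,-1.45,0,3.6,0],[1,2.1,0.1,-1.4,0,3.6,0],[1,2.1,0.1,-1.35,0,3.7,0],[1,2.15,0.1,-1.3,0,3.6,0],[1,2.2,0.1,-1.25,0,3.7,0],[1,2.2,0.1,-1.2,0,3.6,0],[1,2.25,0.1,-1.15,0,3.6,0],[1,2.3,0.1,-1.1,0,3.7,0],[1,2.3,0.1,-1.05,0,3.6,0],[1,0,0,0,0,0,0],[1,0,0,0,0,0,0]]}}

```text
time: 12.07
ee_pos: [0.5594, -0.2676, 0.156]
eef_rot: [[-0.003, -0.003, 1.0], [-1.0, -0.0, -0.003], [0.0, -1.0, -0.003]]
force: [-0.2, 0.9, -3.0]
gripper_width: 0.016
```

Run:
```python
from h import *
f=grab("wrist"); g=grab("scene")
cv2.imwrite("pics/pan.png",np.hstack([cv2.resize(f["image"],(400,300)),cv2.resize(g["image"][240:420,120:360],(400,300))])[:,:,::-1])
print([np.round(atz(f,d["at"],.06),4) for d in ctrl.spot_point("wrist","pan")])
s=ctrl.get_state();print(s["time"],np.round(s["ee_pos"],4),np.round(s["eef_rot"],3).tolist(),np.round(s["force"],1),s["gripper_width"])
plan([.560,-.265,.108],0,1,1)
```

```text
[array([ 0.5615, -0.2652,  0.06  ])]
12.2167 [ 0.5616 -0.2636  0.1568] [[0.003, -0.0, 1.0], [-1.0, 0.002, 0.003], [-0.002, -1.0, -0.0]] [-1.  -0.1 -1.7] 0.01667405145867988
[[1, 0.15, 4.88, -0.16, 0.0, 0.2, -0.1]]
end [ 0.56  -0.265  0.108] [ 1. -0. -0.]
```

View pics/pan.png

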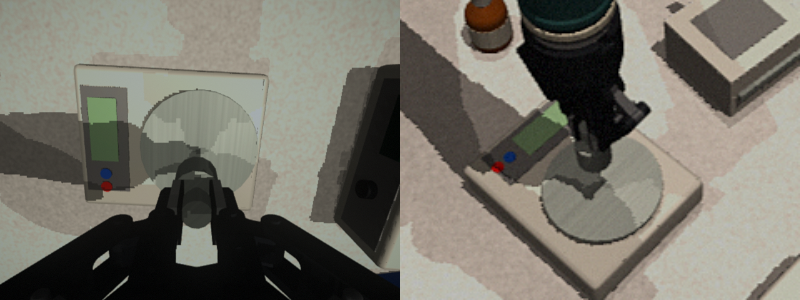

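Request:
{"method": "send_rows", "body": {"increments": [[1,0.1,1.0,0,0,0,0],[1,0,1.2,0,0,0,0],[1,0,1.0,0,0,0,0],[1,0,0.7,0,0,0,0],[1,0,0.5,0,0,0,0],[1,0,0,0,0,0,0],[1,0,0,0,0,0,0]]}}

```text
time: 12.8
ee_pos: [0.5609, -0.2664, 0.1128]
eef_rot: [[0.001, -0.001, 1.0], [-1.0, 0.0, 0.001], [-0.0, -1.0, -0.001]]
force: [0.1, -0.0, -2.3]
gripper_width: 0.0164
```

Request:
{"method": "send_rows", "body": {"increments": [[1,0,0.1,0,0,0,0],[1,0,0.1,0,0,0,0],[1,0,0.1,0,0,0,0],[1,0,0.1,0,0,0,0],[1,0,0,0,0,0,0],[1,0,0,0,0,0,0]]}}

```text
time: 13.3
ee_pos: [0.5611, -0.2666, 0.1093]
eef_rot: [[0.0, -0.0, 1.0], [-1.0, -0.0, 0.0], [0.0, -1.0, -0.0]]
force: [-0.2, -0.1, -1.8]
gripper_width: 0.0164
```

Request:
{"method": "send_rows", "body": {"increments": [[1,0,0.05,0,0,0,0],[1,0,0.05,0,0,0,0],[1,0,0.05,0,0,0,0],[1,0,0.05,0,0,0,0],[1,0,0,0,0,0,0],[1,0,0,0,0,0,0]]}}

```text
time: 13.8
ee_pos: [0.5611, -0.2665, 0.1073]
eef_rot: [[0.0, -0.0, 1.0], [-1.0, 0.0, 0.0], [-0.0, -1.0, -0.0]]
force: [0.1, 0.3, -2.3]
gripper_width: 0.0168
```

Request:
{"method": "send_rows", "body": {"increments": [[1,0,0.05,0,0,0,0],[1,0,0.05,0,0,0,0],[1,0,0,0,0,0,0]]}}

```text
time: 14.05
ee_pos: [0.561, -0.2665, 0.1062]
eef_rot: [[0.0, -0.0, 1.0], [-1.0, 0.0, 0.0], [-0.0, -1.0, -0.0]]
force: [0.2, -0.1, -2.7]
gripper_width: 0.016
```

Request:
{"method": "send_rows", "body": {"increments": [[1,0,0.05,0,0,0,0],[1,0,0.05,0,0,0,0],[1,0,0,0,0,0,0]]}}

```text
time: 14.3
ee_pos: [0.5611, -0.2665, 0.1056]
eef_rot: [[0.0, -0.0, 1.0], [-1.0, -0.0, 0.0], [0.0, -1.0, -0.0]]
force: [-0.1, 0.8, 0.7]
gripper_width: 0.0166
```

Request:
{"method": "send_rows", "body": {"increments": [[1,0,0.05,0,0,0,0],[1,0,0,0,0,0,0],[1,0,0,0,0,0,0]]}}

```text
time: 14.55
ee_pos: [0.5612, -0.2666, 0.1056]
eef_rot: [[0.0, 0.0, 1.0], [-1.0, -0.0, 0.0], [0.0, -1.0, 0.0]]
force: [-1.6, 0.7, 6.0]
gripper_width: 0.0166
```

Contact is at TCP z = 0.1056, as expected. I relax, open gradually, then rise.

Request:
{"method": "send_rows", "body": {"increments": [[1,0,-0.04,0,0,0,0],[0.6,0,0,0,0,0,0],[0.5,0,0,0,0,0,0],[0.3,0,0,0,0,0,0],[0.1,0,0,0,0,0,0],[-0.2,0,0,0,0,0,0],[-0.2,0,0,0,0,0,0],[-0.2,0,0,0,0,0,0]], "squeeze": 20}}

```text
time: 15.22
ee_pos: [0.5612, -0.2666, 0.1051]
eef_rot: [[0.0, 0.0, 1.0], [-1.0, 0.0, 0.0], [-0.0, -1.0, 0.0]]
force: [0.3, 0.4, 0.7]
gripper_width: 0.0516
```

Request:
{"method": "send_rows", "body": {"increments": [[-0.2,0,-0.5,0,0,0,0],[-0.2,0,-1.0,0,0,0,0],[-0.2,0,-2.0,0,0,0,0],[-0.2,0,-3.0,0,0,0,0],[-0.2,0,-3.0,0,0,0,0],[-0.2,0,-2.5,0,0,0,0],[-0.2,0,-1.0,0,0,0,0],[-0.2,0,0,0,0,0,0],[-0.2,0,0,0,0,0,0]]}}

```text
time: 15.97
ee_pos: [0.5609, -0.2666, 0.2356]
eef_rot: [[0.0, 0.001, 1.0], [-1.0, -0.0, 0.0], [0.0, -1.0, 0.001]]
force: [0.0, -0.8, -1.4]
gripper_width: 0.0512
```

Run:
```python
from h import *
f=grab("wrist"); g=grab("scene")
cv2.imwrite("pics/end.png",np.hstack([cv2.resize(f["image"],(400,300)),cv2.resize(g["image"],(400,300))])[:,:,::-1])
print([np.round(atz(g,d["at"],.06),4) for d in ctrl.spot_point("scene","steel_weight")])
ctrl.grab_frame("wrist");print([np.round(atz(f,d["at"],.06),4) for d in ctrl.spot_point("wrist","steel_weight")])
s=ctrl.get_state();print(s["time"],np.round(s["ee_pos"],4),np.round(s["force"],1),s["gripper_width"])
```

```text
[array([ 0.5563, -0.2682,  0.06  ])]
[array([ 0.5643, -0.2688,  0.06  ])]
16.2167 [ 0.5601 -0.2662  0.2335] [ 0.2 -0.7 -0.2] 0.05105494529923815
```

View pics/end.png

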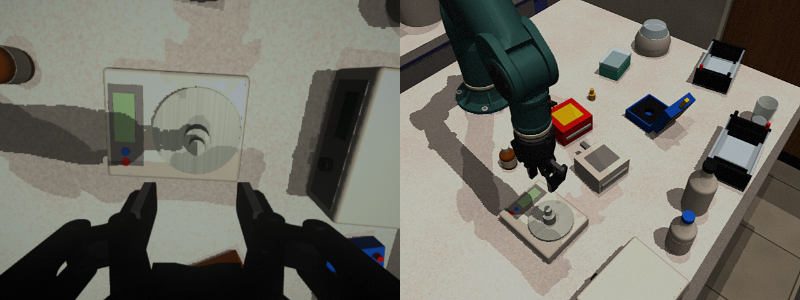

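The weight stands upright on the pan, the blue lid is open, the white case is shut and the gripper is clear. I hand the job in.

```bash
python3 -c "
from bench import ctrl
print(ctrl.finish_job())"
```

```text
the job is handed in; nothing more can be done
None
```

The steel check weight is standing upright on the balance pan, the blue case is open, and the white case is still shut. I handed the job in at about 16 s on the robot clock.

I swung the blue lid by its tab to about 1.5 rad, where it fell open to its stop. I then lifted the weight by its knob and lowered it onto the pan in 0.5 mm steps until contact. Contact came at the expected height, and the highest force in the readings after each move was about 7 N.

**Last checks:** the final pictures show the weight upright near the pan's centre and the gripper clear of everything. The two cameras place the weight at (0.556, −0.268) and (0.564, −0.269), about 8 mm apart. The tool position at release was between them, about 2 mm from my estimate of the pan centre at (0.560, −0.265). No check failed.

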